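Change over the plaques on a carver's bench

TASK

Move the three carved plaques one station on: the round one from the carving frame to the slatted drying rack, the square one from the rack to the steel tray, and the eight-sided one from the tray into the carving frame, setting one of them down on the empty cork mat on the way since each station holds only one. The round plaque is held in the frame by two wooden turn buttons: turn them aside before lifting it out (they may stay open afterwards). Each plaque must end lying flat inside its station, and the glass jar must not be pushed about or knocked over.

Things in the scene. Friction and masses are not known exactly. Their poses are not given: they have to be found in the camera images.
- round_plaque: Round plaque of plain pale wood: plate 84 mm in diameter, 10 mm thick, with a round boss 38 mm in diameter, 26 mm tall (top 36 mm above the underside), straight sides, and a ring of small beads round the boss. About 80 g. Origin: centre of the underside; z up. Starts in the frame.
- square_plaque: Square plate 76 x 76 x 10 mm with a bar-shaped boss 58 mm long along its x, 20 mm wide along its y, 26 mm tall (top 36 mm above the underside). Pale wood, about 80 g. Origin: centre of the underside; z up. Starts on the rack.
- octagon_plaque: Eight-sided plate 80 mm across flats, 10 mm thick, with a square boss 32 x 32 mm (sides along its x and y), 26 mm tall (top 36 mm above the underside). Pale wood, about 80 g. Origin: centre of the underside; z up. Starts in the tray.
- frame: Carving frame, fixed: 128 mm (its x) by 152 mm (its y), dark wood, rim 17 mm high round a square recess 96 x 96 mm whose floor is 6 mm above the bench. In the middle of each of its two wide (y) rim sides sits a turn button. Origin: underside centre, at bench height, below the centre of the recess.
- button_l (a joint): Turn button on the frame's +y rim, angle in rad; vertical pivot at frame x 0, y +62 mm. Wooden bar 12 mm wide, 18 to 34 mm above the bench, 30 mm long from the pivot to its inner end, 12 mm to the other. At 0 the long end points at the frame's middle, over the plaque; positive is anticlockwise from above; turns -1.9 to 1.9, clear of the plaque beyond 1.2 either way. Stays put (0.03 N m).
- button_r (a joint): The same turn button on the frame's -y rim, pivot at frame x 0, y -62 mm. At 0 its long end points at the frame's middle (+y), over the plaque; positive is anticlockwise seen from above; range -1.9 to 1.9, clear of the plaque beyond 1.2 either way.
- rack: Drying rack, fixed: brown wooden slats, 130 x 130 mm, with a low rim (top 21 mm above the bench) round a square space 104 x 104 mm; the slats' top is 14 mm above the bench. Origin: underside centre, at bench height.
- tray: Steel tray, fixed: 116 x 116 mm with two wire handles on its y sides, rim top 14 mm above the bench, inside 104 x 104 mm, floor 3 mm above the bench. Origin: underside centre, at bench height.
- mat: Empty cork mat, fixed, 130 x 130 mm, 4 mm thick: the free spot. Origin: underside centre, at bench height.
- jar: Closed amber glass jar with a steel cap, 52 mm diameter, 75 mm tall, standing loose among the stations; to be left alone. Origin: centre of the underside.
Things that resemble listed ones, but are neither listed nor needed, are in the scene too. Of the things that look like the tray, take the one that is nearest to the robot's base at the start. Leave any black look-alike of the round_plaque alone.

How it is judged:
On the way:
1. one of the plaques has been set down on the cork mat and let go (((horizontal distance between round_plaque and mat below 0.06 m and z of round_plaque in the frame of mat below 0.009 m and linear speed of round_plaque below 0.03 m/s and contact force between round_plaque and the fingers below 0.1 N) or (horizontal distance between square_plaque and mat below 0.06 m and z of square_plaque in the frame of mat below 0.009 m and linear speed of square_plaque below 0.03 m/s and contact force between square_plaque and the fingers below 0.1 N) or (horizontal distance between octagon_plaque and mat below 0.06 m and z of octagon_plaque in the frame of mat below 0.009 m and linear speed of octagon_plaque below 0.03 m/s and contact force between octagon_plaque and the fingers below 0.1 N))), for 0.2 s.
At the end, for the whole second after the job is handed in: The round plaque lies in the drying rack, the square one in the steel tray and the eight-sided one in the carving frame, each flat on the floor of its station (height within 4 mm, tilt under 0.08 rad), within 15 mm of its centre, at rest and released (horizontal distance between round_plaque and rack below 0.015 m and z of round_plaque in the frame of rack between 0.01 and 0.018 m and angle between each of round_plaque, square_plaque, octagon_plaque's own z axis and vertical below 0.08 rad and linear speed of each of round_plaque, square_plaque, octagon_plaque below 0.02 m/s and horizontal distance between square_plaque and tray below 0.015 m and z of square_plaque in the frame of tray between -0.001 and 0.007 m and horizontal distance between octagon_plaque and frame below 0.015 m and z of octagon_plaque in the frame of frame between 0.002 and 0.01 m); the robot touches nothing.
It fails at once if the glass jar is pushed more than 20 mm or knocked over (distance of jar from where it was at the start of the episode above 0.02 m or angle between jar's own z axis and vertical above 0.3 rad).
It also fails if it takes over 125 s, if anything falls off the work surface, if the arm or the gripper's body presses on something with over 40 N, if the wrist force passes 120 N, or if a joint passes its speed limit or range.

ROBOT

A 6-joint arm with a two-finger parallel gripper is mounted at the origin on the work surface. World frame = base frame: x ahead of the robot, y to its left, z up, the work surface at z = 0. Lengths are in m, angles in rad, forces in N, time in s.
With the tool pointing down it reaches from about 0.325 to 0.75 m from the base axis. Payload 7.6 kg.
Tool frame: the origin (TCP) lies on the front face of the gripper's body, between the roots of the fingers; the fingertips stand 73 mm ahead of it and the grasp point (between the pads) lies 54 mm ahead of it; z points along the fingers, y is the line along which they close (so a half turn about z gives the same grasp; the last joint's range is limited). The gripper opens to 85 mm and grips with 20 to 120 N. Pads are 22 mm wide; open, the fingers measure 114 mm over their backs; the gripper's body (76 mm by 85 mm) begins 54 mm behind the grasp point. The pads swing forward as they close: fully open they stand 13 mm farther back than shut.
Start: joints at [1.279, 0.052, 1.401, -0, 1.689, -0.07], TCP at [0.115, 0.512, 0.304] pointing down, gripper open.
Joint ranges: [-2.9, 2.9], [-0.91, 2.17], [0.12, 2.37], [-1.06, 4.2], [0.26, 2.73], [-2.93, 2.93]. Speed limits (rad/s): [2.57, 2.57, 3.01, 3.14, 3.14, 3.14].

INTERFACE

Orientations are given as [roll, pitch, yaw] about the fixed x, y, z axes, in that order (R = Rz(yaw) Ry(pitch) Rx(roll)).
In Python, from station import env gives the robot as it stands.
- The arm moves only by the tool apply_moves, never from a script. Its argument "motion" is text: rows parted by semicolons, each of 7 numbers parted by spaces: the turn, a rotation vector about the tool's x, y, z in units of 90 degrees (1.0 is 90 degrees), then the shift along the tool's x, y, z in units of 50 cm (1.0 is 50 cm), then the gripper's target within -1 to 1 (fully open at 1, half-way at 0, shut at -1). A call has 1 to 12 rows; each row is the pose to reach, as a shift and turn from the pose commanded when the call began, along the tool's axes at that moment; what a row does not reach only later rows make up. A row lasts 1/12 s, in which the tool goes at most 41.7 mm and 7.16 degrees, less where a joint would pass 70% of its speed; a pose out of reach is approached as far as the arm can. A call with a number of a shift or a turn outside -1 to 1 is refused whole. A call with a gripper value outside its range is refused whole. The fingers move at their own pace and stop on an object; the grip force is fixed at half the most. Time passes only in rows, so rows that repeat a pose let the fingers close. It gives the time, the measured TCP pose, the force, the opening and the grip force at its end, in the units of the state.
- env.get_obs(): the state, without advancing time (a new reading comes with each control period).
- env.capture(name): name is "side" or "top"; returns a dict with "frame" (400x640x3 uint8, blue, green, red), "fx", "fy", "cx", "cy" (pixels), "world_from_camera" (4x4, takes a point from camera to world coordinates). Camera axes: x right, y up, looking along -z (the intrinsics and any distortion apply to the point x, -y, -z); pixel columns grow to the right and rows downward; lengths in m; the calibration is good to about 2 mm. A picture is of the moment at which its call begins. There is no depth.
- env.finish_job(): hands the job in; it is judged then, once.
The state is a dict: "time_s": time; "joint_positions": joint angles; "qd": joint speeds; "joint_torque": joint torques, N m; "eef_pos": TCP position; "ee_rot": TCP orientation; "ft_force": force on the tool from outside, world axes, zero at the start; "ft_torque": the same for the moment, N m; "gripper_width": opening from 0.0 (shut) to 1.0 (fully open); "gripper_force": force on a finger pad.
Only numpy, scipy, OpenCV 4.12 (cv2) and the standard library are available. Lean on these libraries where they do the work, as an engineer would, in place of code of your own. Each camera call takes 0.05 s, during which the arm holds its last target. There are 200 camera calls.

## Working session

There is one attempt and no reset: what is moved stays moved. The work goes in short steps, Python scripts to look and compute and a tool call to move; the robot and the scene stay as the last step left them, time stands still between calls to the robot, and variables do not carry over. Pictures are saved under pics/ and viewed, at most 14 in all, crops included, and the job is handed in when it is done.

Besides the shell and the picture viewer there is one more tool, called after "Call:" as name(argument=value, ...) on one line, values as JSON. apply_moves: Moves the arm, as the interface text tells. Its arguments: {"type":"object","properties":{"motion":{"type":"string"}},"required":["motion"]}

```bash
mkdir -p pics; ls; python3 - <<'E'
from station import env
import cv2
for n in("top","side"):
    c=env.capture(n); cv2.imwrite(f"pics/{n}0.png",c["frame"]); print(n,c["fx"],c["fy"],c["cx"],c["cy"],c["world_from_camera"].round(4).tolist(),[k for k in c])
print(env.get_obs())
E
```

```text
pics
top 379.87320353273344 379.87320353273344 325.56566279675644 195.28248294509402 [[-0.0205, 0.9954, -0.0935, 0.458], [-0.9996, -0.0185, 0.0225, 0.008], [0.0207, 0.0939, 0.9954, 1.01], [0.0, 0.0, 0.0, 1.0]] ['frame', 'fx', 'fy', 'cx', 'cy', 'world_from_camera']
side 471.729683687169 471.729683687169 322.12178902430304 198.40684988402495 [[-0.986, 0.1212, -0.1143, 0.4015], [-0.1659, -0.7779, 0.6061, 0.7936], [-0.0154, 0.6166, 0.7871, 1.0561], [0.0, 0.0, 0.0, 1.0]] ['frame', 'fx', 'fy', 'cx', 'cy', 'world_from_camera']
{'time_s': 0.1, 'joint_positions': array([ 1.27868694e+00,  5.27823275e-02,  1.40161952e+00,  2.78027051e-05,
        1.68857835e+00, -7.03092459e-02]), 'qd': array([ 0.00108636,  0.00068397, -0.00376936,  0.00071536, -0.00247231,
        0.00076758]), 'joint_torque': array([ 1.06634845e-03, -3.82580853e+01, -3.60985887e+01, -1.25594470e-04,
        4.72883883e-03,  3.91588799e-05]), 'eef_pos': array([0.11542318, 0.51199061, 0.30315395]), 'ee_rot': array([-3.14021047e+00, -1.25023489e-04,  2.91979567e+00]), 'ft_force': array([-0.73671814,  0.4215821 , -0.25441182]), 'ft_torque': array([ 0.01011911,  0.03665271, -0.0010076 ]), 'gripper_force': 0.0, 'gripper_width': 0.9990990817881203}
```

View pics/top0.png

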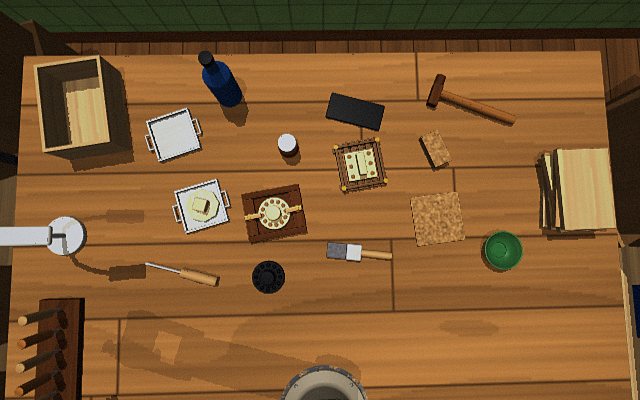

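View pics/side0.png

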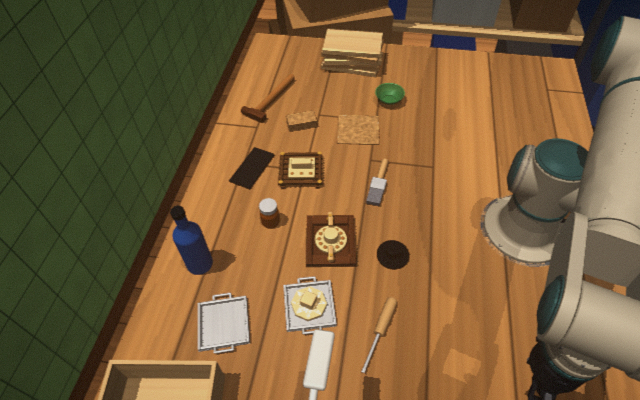

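The tray-like things are the empty tray (174,135) and the tray holding the octagon (202,206). The second is nearer the base at about (325,400) and also holds the octagon, so it is the one. The round plaque in the frame is at (274,212), and its black look-alike at (268,277) stays alone. The rack is at (360,165), the mat at (437,218) and the jar at (288,145). I'll confirm these in an enlarged crop.

```bash
cat > h.py <<'E'
import numpy as np, cv2
from station import env
def px2w(c,u,v,z):
    T=c["world_from_camera"]; d=T[:3,:3]@np.array([(u-c["cx"])/c["fx"],-(v-c["cy"])/c["fy"],-1]); o=T[:3,3]
    return o+d*(z-o[2])/d[2]
def w2px(c,p):
    T=c["world_from_camera"]; q=T[:3,:3].T@(np.asarray(p,float)-T[:3,3])
    return c["cx"]-c["fx"]*q[0]/q[2], c["cy"]+c["fy"]*q[1]/q[2]
E
python3 - <<'E'
from h import *
t=env.capture("top")
g=t["frame"][125:245,160:480]
cv2.imwrite("pics/crop1.png",cv2.resize(g,None,fx=2.5,fy=2.5,interpolation=cv2.INTER_CUBIC))
for n,u,v,z in [("tray",202,206,.014),("tray2",174,135,.014),("oct",202,204,.039),("frame",275,213,.017),("round",274,212,.042),("rack",360,165,.021),("sq",360,164,.05),("mat",437.5,218.5,.004),("jar",288,142,.075)]: print(n,px2w(t,u,v,z).round(3))
E
```

```text
tray [0.529 0.309 0.014]
tray2 [0.719 0.384 0.014]
oct [0.533 0.301 0.039]
frame [0.507 0.118 0.017]
round [0.509 0.118 0.042]
rack [ 0.629 -0.107  0.021]
sq [ 0.627 -0.104  0.05 ]
mat [ 0.485 -0.311  0.004]
jar [0.681 0.078 0.075]
```

View pics/crop1.png

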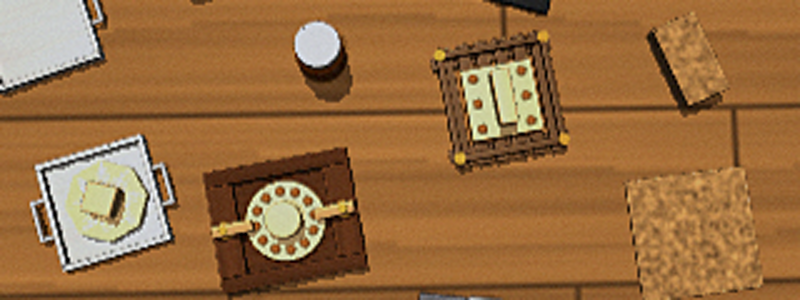

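The crop shows the octagon's tray (wire handles, crop centre 104,203), the frame with both buttons over the round plaque (285,220), the square plaque in the rack (502,98) and the empty mat (693,233). All match the descriptions. Next I'll refine the poses from the outlines with both cameras and check them against the given sizes.

```bash
cat > fit.py <<'E'
from h import *
from scipy.optimize import least_squares
t=env.capture("top"); s=env.capture("side")
def P(c,pts,z): return np.array([px2w(c,160+(u+.5)/2.5-.5,125+(v+.5)/2.5-.5,z)[:2] for u,v in pts])
def rect(n,pts,z):
    w=P(t,pts,z); e=np.linalg.norm(np.roll(w,-1,0)-w,axis=1)
    a=(w[1]-w[0])+(w[2]-w[3]); 
    print(n,"c",w.mean(0).round(4),"sides mm",(e*1000).round(1),"yaw of top edge",round(np.arctan2(a[1],a[0]),3)); return w.mean(0)
rect("tray",[(35,167),(143,135),(173,238),(66,272)],.014)
rect("frame",[(204,174),(347,148),(369,268),(220,293)],.017)
rect("rack",[(440,56),(544,37),(564,139),(460,159)],.021)
rect("mat",[(626,184),(743,167),(763,284),(640,300)],.004)
rect("octboss",[(94,178),(124,186),(116,216),(84,209)],.039)
rect("sqboss",[(490,68),(508,66),(518,122),(500,124)],.05)
rect("sqplate",[(460,70),(538,58),(543,131),(470,141)],.024)
print("round",P(t,[(284,220)],.042))
g=s["frame"][135:345,240:400]
a=cv2.resize(g,None,fx=2.8,fy=2.8,interpolation=cv2.INTER_CUBIC)
def draw(im,f,c,pts,col):
    q=np.array([f(w2px(c,p)) for p in pts]); cv2.polylines(im,[np.int32(q*16)],True,col,1,cv2.LINE_AA,4)
E
python3 fit.py
```

```text
tray c [0.53 0.31] sides mm [116.5 113.3 115.  115. ] yaw of top edge -1.287
frame c [0.5077 0.1216] sides mm [151.8 127.9 156.  125.1] yaw of top edge -1.417
rack c [ 0.6329 -0.1084] sides mm [112.8 111.1 111.9 111.7] yaw of top edge -1.401
mat c [ 0.486  -0.3099] sides mm [127.9 126.  132.6 123.6] yaw of top edge -1.455
octboss c [0.5338 0.3023] sides mm [31.7 31.5 33.3 32.9] yaw of top edge -1.828
sqboss c [ 0.6304 -0.1071] sides mm [18.7 59.  18.6 58.9] yaw of top edge -1.476
sqplate c [ 0.6298 -0.1088] sides mm [83.8 78.1 77.6 76.2] yaw of top edge -1.442
round [[0.50684801 0.11990198]]
```

```bash
cat > poses.py <<'E'
tray=(.530,.310,.284); frame=(.5077,.1205,.154); rack=(.6325,-.1085,.170); mat=(.486,-.310,.116)
octo=(.5338,.3023,-.257); sq=(.6302,-.1075,.11); rnd=(.5068,.1199,.154)
E
cat >ov.py <<'E'
from h import *; from poses import *; import sys
def R(p,a,b,z,n=0):
    x,y,th=p; c,s=np.cos(th),np.sin(th)
    q=[(a,b),(-a,b),(-a,-b),(a,-b)] if not n else [(a*np.cos(2*np.pi*k/n+np.pi/n),a*np.sin(2*np.pi*k/n+np.pi/n)) for k in range(n)]
    return [(x+c*u-s*v,y+s*u+c*v,z) for u,v in q]
L=[(R(tray,.058,.058,.014),0),(R(frame,.064,.076,.017),0),(R(rack,.065,.065,.021),0),(R(mat,.065,.065,.004),0)]
L+=[(R(octo,.016,.016,.039),1),(R(octo,.0433,0,.013,8),1),(R(sq,.029,.01,.05),1),(R(sq,.038,.038,.024),1),(R(rnd,.019,0,.042,24),1),(R(rnd,.042,0,.016,24),1)]
def crop(c,x0,x1,y0,y1,k):
    im=cv2.resize(c["frame"][y0:y1,x0:x1],None,fx=k,fy=k,interpolation=cv2.INTER_CUBIC)
    for p,col in L:
        q=np.array([[(u-x0+.5)*k-.5,(v-y0+.5)*k-.5] for u,v in (w2px(c,a) for a in p)])
        cv2.polylines(im,[np.int32(q*16)],True,((0,0,255),(255,60,0))[col],1,cv2.LINE_AA,4)
    return im
if __name__=="__main__":
    t=env.capture("top"); s=env.capture("side"); o=np.zeros((600,800,3),np.uint8)
    o[:300]=crop(t,160,480,125,245,2.5)
    a=crop(s,270,360,205,340,2.22); o[300:300+a.shape[0],:a.shape[1]]=a[:300]
    b=crop(s,270,400,105,215,2.7); o[300:300+b.shape[0],300:300+b.shape[1]]=b[:300]
    cv2.imwrite(sys.argv[1],o)
E
python3 ov.py pics/ov1.png
```

```text
(no output)
```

View pics/ov1.png

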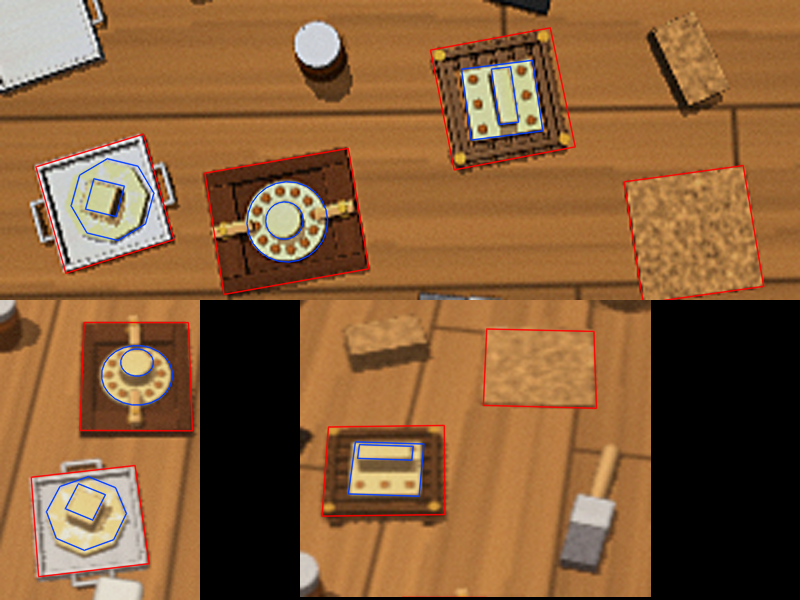

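The overlay fits everything to about 1–2 mm. The exception is the octagon, which sits about 2 mm further toward +y, so I'm setting it to y=.304. First move: close the fingers and hover beside the left button.

```bash
sed -i 's/octo=(.5338,.3023/octo=(.5335,.304/' poses.py; cat > mv.py <<'E'
from h import *; import poses
def inst(name,dx=0,dy=0):
    x,y,th=getattr(poses,name); c,s=np.cos(th),np.sin(th); return x+c*dx-s*dy,y+s*dx+c*dy
def rows(targets):
    "targets: (x,y,z,yaw) -> turn z, shift xyz in move units, and rows needed"
    o=env.get_obs(); p=o["eef_pos"]; ps=o["ee_rot"][2]
    Rm=cv2.Rodrigues(np.array([0,0,ps]))[0]@np.diag([1,-1,-1.])
    print("now",p.round(4),o["ee_rot"].round(3),"w",round(o["gripper_width"],3),"t",o["time_s"])
    q=p; 
    for x,y,z,yaw in targets:
        d=Rm.T@(np.array([x,y,z])-p)/.5; tz=-((yaw-ps+np.pi)%(2*np.pi)-np.pi)/(np.pi/2)
        n=max(np.linalg.norm(np.array([x,y,z])-q)/.0417,abs(tz)*90/7.16); q=np.array([x,y,z])
        print("0 0 %.3f  %.3f %.3f %.3f   rows %.1f"%(tz,*d,n))
E
python3 - <<'E'
from mv import *; from scipy.optimize import least_squares
t=env.capture("top"); s=env.capture("side")
r=least_squares(lambda p:np.r_[np.subtract(w2px(t,p),(65,236)),np.subtract(w2px(s,p),(318,345))],[.45,.6,.2]); print("white",r.x,r.cost)
rows([(*inst("frame",-.028,.044),.2,1.725)])
E
```

```text
white [0.46535955 0.4981192  0.26006585] 11.14582508888599
now [0.1155 0.5121 0.3039] [-3.142  0.     2.92 ] w 1.002 t 0.45
0 0 0.761  -0.853 -0.530 0.208   rows 12.3
```

Call:
apply_moves(motion="0 0 0.761 -0.853 -0.530 0.208 -1;0 0 0.761 -0.853 -0.530 0.208 -1;0 0 0.761 -0.853 -0.530 0.208 -1;0 0 0.761 -0.853 -0.530 0.208 -1;0 0 0.761 -0.853 -0.530 0.208 -1;0 0 0.761 -0.853 -0.530 0.208 -1;0 0 0.761 -0.853 -0.530 0.208 -1;0 0 0.761 -0.853 -0.530 0.208 -1;0 0 0.761 -0.853 -0.530 0.208 -1;0 0 0.761 -0.853 -0.530 0.208 -1;0 0 0.761 -0.853 -0.530 0.208 -1;0 0 0.761 -0.853 -0.530 0.208 -1")

```text
time_s: 1.45
eef_pos: [0.4655, 0.1668, 0.2023]
ee_rot: [3.141, -0.0, 1.724]
ft_force: [0.9, 1.3, -0.5]
gripper_width: -0.001
gripper_force: 0.0
```

Call:
apply_moves(motion="0 0 0 0 0 0 -1;0 0 0 0 0 0 -1;0 0 0 0 0 0 -1;0 0 0 0 0 0 -1;0 0 0 0 0 0 -1;0 0 0 0 0 0 -1")

```text
time_s: 1.95
eef_pos: [0.4638, 0.1696, 0.2029]
ee_rot: [3.141, -0.0, 1.726]
ft_force: [-0.4, -0.6, 0.5]
gripper_width: -0.001
gripper_force: 0.0
```

```bash
python3 - <<'E'
from mv import *
rows([(*inst("frame",-.028,.044),.14,1.725)])
s=env.capture("side"); 
p=env.get_obs()["eef_pos"]
im=cv2.resize(s["frame"][100:300,220:420],None,fx=3,fy=3,interpolation=cv2.INTER_CUBIC)
for d in (0,.06,.073,.086):
    u,v=w2px(s,p-[0,0,d]); cv2.circle(im,(int((u-220+.5)*3),int((v-100+.5)*3)),3,(0,0,255),-1)
cv2.imwrite("pics/tip.png",im)
E
```

```text
now [0.4638 0.1696 0.2029] [ 3.141 -0.     1.726] w -0.001 t 1.95
0 0 0.001  -0.022 0.016 0.126   rows 1.5
```

View pics/tip.png

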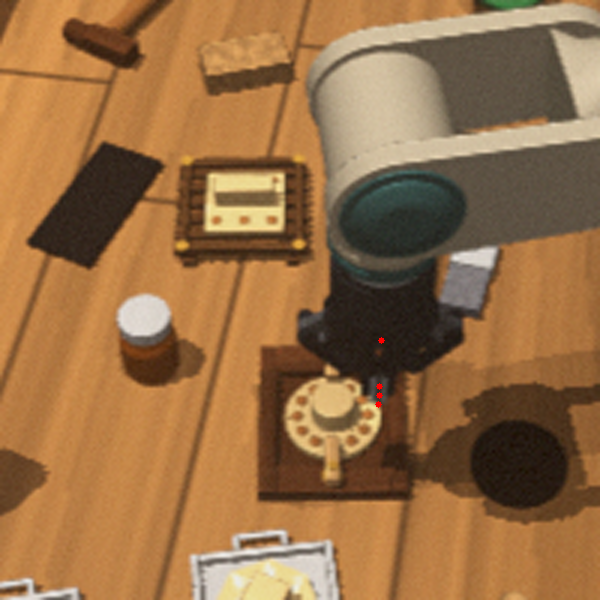

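The dots mark 60, 73 and 86 mm below the TCP. The closed tip fits about 73 mm, allowing for its near edge (y≈403). Descending and turning the left button.

Call:
apply_moves(motion="0 0 0 -0.022 0.016 0.1 -1;0 0 0 -0.022 0.016 0.16 -1;0 0 0 -0.022 0.016 0.202 -1;0 0 0 -0.022 0.016 0.202 -1")

```text
time_s: 2.33
eef_pos: [0.4709, 0.1585, 0.0963]
ee_rot: [-3.132, 0.001, 1.725]
ft_force: [-1.3, 0.2, 0.2]
gripper_width: -0.0
gripper_force: 0.0
```

Call:
apply_moves(motion="0 0 0 0 0.02 0 -1;0 0 0 0 0.035 0 -1;0 0 0 0 0.05 0 -1;0 0 0 0 0.06 0 -1;0 0 0 0 0.072 0 -1;0 0 0 0.005 0.08 0 -1;0 0 0 0.01 0.088 0 -1;0 0 0 0.012 0.09 0 -1;0 0 0 0.012 0.09 0 -1")

```text
time_s: 3.08
eef_pos: [0.5182, 0.1723, 0.1024]
ee_rot: [3.139, -0.0, 1.725]
ft_force: [0.7, -2.8, 2.0]
gripper_width: -0.005
gripper_force: 1.1
```

Call:
apply_moves(motion="0 0 0 0 0 -0.08 -1;0 0 0 0 -0.088 -0.08 -1;0 0 0 -0.09 -0.088 -0.08 -1;0 0 0 -0.188 -0.088 -0.08 -1;0 0 0 -0.188 -0.088 -0.08 -1;0 0 0 -0.188 -0.088 -0.08 -1")

```text
time_s: 3.58
eef_pos: [0.4888, 0.0703, 0.1421]
ee_rot: [3.14, -0.0, 1.721]
ft_force: [0.4, 0.0, 0.7]
gripper_width: 0.0
gripper_force: 0.0
```

```bash
python3 - <<'E'
from mv import *
rows([(*inst("frame",-.028,-.044),.102,1.725)])
s=env.capture("side"); t=env.capture("top")
a=cv2.resize(s["frame"][200:280,290:380],None,fx=4,fy=4,interpolation=cv2.INTER_CUBIC)
b=cv2.resize(t["frame"][170:250,230:320],None,fx=4,fy=4,interpolation=cv2.INTER_CUBIC)
cv2.imwrite("pics/btn.png",np.hstack([a,b]))
E
```

```text
now [0.4888 0.0703 0.1421] [ 3.14  -0.     1.721] w 0.0 t 3.5833
0 0 -0.002  0.005 -0.003 0.080   rows 1.0
```

View pics/btn.png

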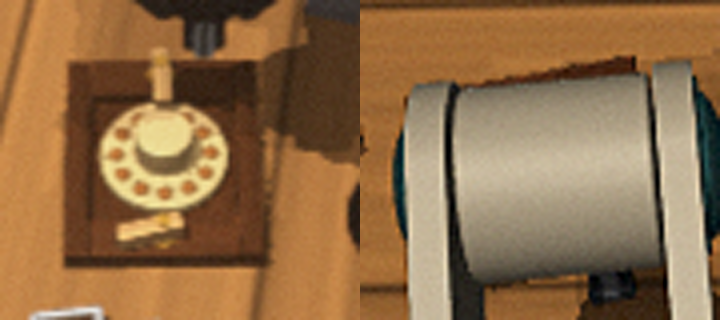

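The side crop shows the left button at (150,228) turned a little past 90°, clear of the plaque. The right button at (162,75) still points in. Next is the right button.

Call:
apply_moves(motion="0 0 0 0.004 -0.003 0.04 -1;0 0 0 0.004 -0.003 0.08 -1;0 0 0 0.004 -0.003 0.08 -1;0 0 0 0.004 0.02 0.08 -1;0 0 0 0.004 0.035 0.08 -1;0 0 0 0.004 0.05 0.08 -1;0 0 0 0.004 0.06 0.08 -1;0 0 0 0.004 0.072 0.08 -1;0 0 0 -0.001 0.08 0.08 -1;0 0 0 -0.006 0.088 0.08 -1;0 0 0 -0.008 0.088 0.08 -1;0 0 0 -0.008 0.088 0.08 -1")

```text
time_s: 4.68
eef_pos: [0.5332, 0.0752, 0.1021]
ee_rot: [3.139, -0.001, 1.724]
ft_force: [2.5, 3.7, -1.3]
gripper_width: -0.002
gripper_force: 2.5
```

Call:
apply_moves(motion="0 0 0 0 0 -0.08 -1;0 0 0 0 0 -0.16 -0.2;0 0 0 0 0 -0.16 -0.2;0 0 0 0 0 -0.16 -0.2")

```text
time_s: 5.02
eef_pos: [0.5339, 0.0745, 0.1851]
ee_rot: [3.134, 0.002, 1.724]
ft_force: [-0.4, 0.7, -0.1]
gripper_width: 0.399
gripper_force: 0.0
```

```bash
python3 - <<'E'
from mv import *
x,y,_=poses.sq
rows([(x,y,.22,.11+3.1416),(x,y,.22,.11)])
s=env.capture("side")
cv2.imwrite("pics/btn2.png",cv2.resize(s["frame"][200:280,290:380],None,fx=4,fy=4,interpolation=cv2.INTER_CUBIC))
E
```

```text
now [0.5339 0.0745 0.1851] [3.134e+00 2.000e-03 1.724e+00] w 0.399 t 5.0167
0 0 -0.973  -0.389 0.135 -0.070   rows 12.2
0 0 1.027  -0.389 0.135 -0.070   rows 12.9
```

View pics/btn2.png

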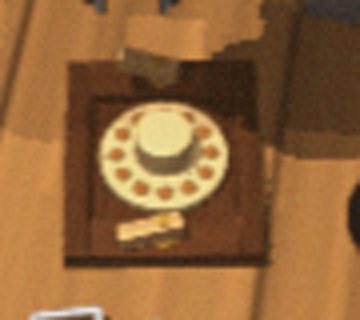

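The round plaque is now clear of the left button, and the right button at (150,68) looks turned across, though it is in shadow. I'll recheck it before lifting the round plaque. The square plaque goes first, rack to mat.

Call:
apply_moves(motion="0 0 1.0 -0.389 0.135 -0.07 0;0 0 1.0 -0.389 0.135 -0.07 0;0 0 1.0 -0.389 0.135 -0.07 0;0 0 1.0 -0.389 0.135 -0.07 0;0 0 1.0 -0.389 0.135 -0.07 0;0 0 1.0 -0.389 0.135 -0.07 0;0 0 1.0 -0.389 0.135 -0.07 0;0 0 1.0 -0.389 0.135 -0.07 0;0 0 1.0 -0.389 0.135 -0.07 0;0 0 1.0 -0.389 0.135 -0.07 0;0 0 1.0 -0.389 0.135 -0.07 0;0 0 1.0 -0.389 0.135 -0.07 0")

```text
time_s: 6.07
eef_pos: [0.6284, -0.1073, 0.2144]
ee_rot: [-3.141, 0.003, 0.218]
ft_force: [0.3, 0.5, -0.9]
gripper_width: 0.5
gripper_force: 0.0
```

Call:
apply_moves(motion="0 0 0.04 0 0 0 0;0 0 0.04 0 0 0 0;0 0 0.04 0 0 0 0;0 0 0.04 0 0 0 0;0 0 0.04 0 0 0 0")

```text
time_s: 6.48
eef_pos: [0.6288, -0.107, 0.216]
ee_rot: [-3.141, 0.001, 0.163]
ft_force: [-0.6, 0.5, 0.1]
gripper_width: 0.503
gripper_force: 0.0
```

```bash
python3 - <<'E'
from mv import *
x,y,_=poses.sq
rows([(x,y,.14,.11),(x,y,.104,.11)])
s=env.capture("side")
cv2.imwrite("pics/b3.png",cv2.resize(s["frame"][130:290,240:390],None,fx=3.5,fy=3.5,interpolation=cv2.INTER_CUBIC))
E
```

```text
now [ 0.6288 -0.107   0.216 ] [-3.141e+00  1.000e-03  1.630e-01] w 0.503 t 6.4833
0 0 0.034  0.003 0.001 0.152   rows 1.8
0 0 0.034  0.003 0.001 0.224   rows 0.9
```

View pics/b3.png

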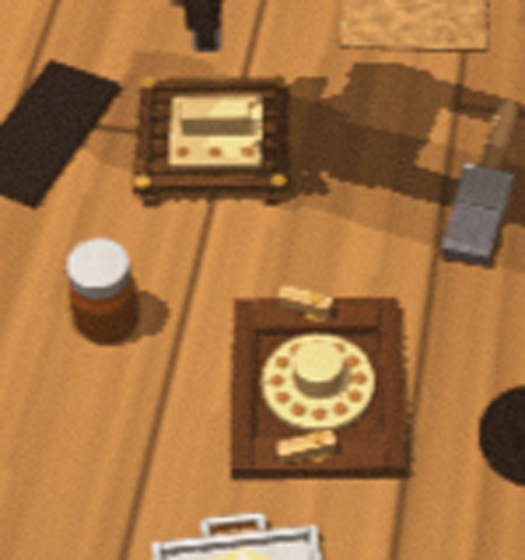

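Both buttons, at (305,300) and (305,445), are turned outward and clear, and the jar is untouched. Descending on the square plaque.

Call:
apply_moves(motion="0 0 0.034 0.003 0.001 0.08 0;0 0 0.034 0.003 0.001 0.152 0;0 0 0.034 0.003 0.001 0.19 0;0 0 0.034 0.003 0.001 0.222 0;0 0 0.034 0.003 0.001 0.222 0;0 0 0.034 0.003 0.001 0.222 0")

```text
time_s: 7.03
eef_pos: [0.6302, -0.1071, 0.1049]
ee_rot: [-3.141, 0.002, 0.109]
ft_force: [-0.6, -0.4, 0.9]
gripper_width: 0.501
gripper_force: 0.0
```

Call:
apply_moves(motion="0 0 0 0 0 0 -1;0 0 0 0 0 0 -1;0 0 0 0 0 0 -1;0 0 0 0 0 0 -1;0 0 0 0 0 0 -1;0 0 0 0 0 0 -1;0 0 0 0 0 0 -1;0 0 0 0 0 -0.02 -1;0 0 0 0 0 -0.06 -1;0 0 0 0 0 -0.12 -1;0 0 0 0 0 -0.2 -1;0 0 0 0 0 -0.22 -1")

```text
time_s: 8.03
eef_pos: [0.6319, -0.1075, 0.2236]
ee_rot: [3.138, -0.01, 0.108]
ft_force: [1.3, -0.5, 0.6]
gripper_width: 0.216
gripper_force: 60.0
```

```bash
python3 - <<'E'
from mv import *
x,y,_=poses.mat
rows([(x,y,.20,.116),(x,y,.098,.116)])
E
```

```text
now [ 0.6319 -0.1075  0.2236] [ 3.138 -0.01   0.108] w 0.216 t 8.0333
0 0 -0.005  -0.334 0.371 0.047   rows 6.0
0 0 -0.005  -0.334 0.371 0.251   rows 2.4
```

Call:
apply_moves(motion="0 0 0 -0.334 0.371 0.04 -1;0 0 0 -0.334 0.371 0.04 -1;0 0 0 -0.334 0.371 0.04 -1;0 0 0 -0.334 0.371 0.04 -1;0 0 0 -0.334 0.371 0.04 -1;0 0 0 -0.334 0.371 0.04 -1;0 0 0 -0.334 0.371 0.09 -1;0 0 0 -0.334 0.371 0.15 -1;0 0 0 -0.334 0.371 0.2 -1;0 0 0 -0.334 0.371 0.23 -1;0 0 0 -0.334 0.371 0.245 -1;0 0 0 -0.334 0.371 0.25 -1")

```text
time_s: 9.03
eef_pos: [0.485, -0.3102, 0.0962]
ee_rot: [3.141, -0.001, 0.108]
ft_force: [-19.3, 12.7, 47.3]
gripper_width: 0.216
gripper_force: 69.2
```

Call:
apply_moves(motion="0 0 0 0 0 0.002 -1;0 0 0 0 0 0.004 -1;0 0 0 0 0 0.004 -1")

```text
time_s: 9.28
eef_pos: [0.4856, -0.3106, 0.0962]
ee_rot: [3.138, -0.003, 0.108]
ft_force: [-16.9, 11.9, 42.1]
gripper_width: 0.212
gripper_force: 68.4
```

Call:
apply_moves(motion="0 0 0 0 0 -0.002 -1;0 0 0 0 0 -0.002 0;0 0 0 0 0 -0.002 0;0 0 0 0 0 -0.002 0;0 0 0 0 0 -0.002 0;0 0 0 0 0 -0.002 0;0 0 0 0 0 -0.06 0;0 0 0 0 0 -0.14 0;0 0 0 0 0 -0.22 0;0 0 0 0 0 -0.24 0;0 0 0 0 0 -0.24 0")

```text
time_s: 10.2
eef_pos: [0.4857, -0.3105, 0.213]
ee_rot: [3.136, -0.006, 0.108]
ft_force: [0.1, 0.4, -0.5]
gripper_width: 0.499
gripper_force: 0.0
```

```bash
python3 - <<'E'
from mv import *
x,y,_=poses.rnd
rows([(x,y,.22,1.725),(x,y,.098,1.725)])
E
```

```text
now [ 0.4857 -0.3105  0.213 ] [ 3.136 -0.006  0.108] w 0.499 t 10.2
0 0 -1.029  0.135 -0.851 -0.014   rows 12.9
0 0 -1.029  0.135 -0.851 0.230   rows 12.9
```

Call:
apply_moves(motion="0 0 -1.0 0.135 -0.851 -0.02 0.5;0 0 -1.0 0.135 -0.851 -0.02 0.5;0 0 -1.0 0.135 -0.851 -0.02 0.5;0 0 -1.0 0.135 -0.851 -0.02 0.5;0 0 -1.0 0.135 -0.851 -0.02 0.5;0 0 -1.0 0.135 -0.851 -0.02 0.5;0 0 -1.0 0.135 -0.851 -0.02 0.5;0 0 -1.0 0.135 -0.851 -0.02 0.5;0 0 -1.0 0.135 -0.851 -0.02 0.5;0 0 -1.0 0.135 -0.851 -0.02 0.5;0 0 -1.0 0.135 -0.851 -0.02 0.5;0 0 -1.0 0.135 -0.851 -0.02 0.5")

```text
time_s: 11.2
eef_pos: [0.5048, 0.1241, 0.2165]
ee_rot: [-3.139, -0.001, 1.619]
ft_force: [0.2, -0.3, -0.4]
gripper_width: 0.75
gripper_force: 0.0
```

Call:
apply_moves(motion="0 0 -0.08 0 0 0 0.5;0 0 -0.08 0 0 0 0.5;0 0 -0.08 0 0 0 0.5;0 0 -0.08 0 0 0 0.5")

```text
time_s: 11.53
eef_pos: [0.5054, 0.1204, 0.2175]
ee_rot: [-3.14, -0.0, 1.73]
ft_force: [0.6, -0.4, 1.3]
gripper_width: 0.753
gripper_force: 0.0
```

```bash
python3 - <<'E'
from mv import *
x,y,_=poses.rnd
rows([(x,y,.15,1.725),(x,y,.098,1.725)])
import ov
ov.L=[(ov.R(poses.mat,.065,.065,.004),0),(ov.R(poses.rack,.065,.065,.021),0),(ov.R((.4856,-.3106,.108),.038,.038,.014),1)]
cv2.imwrite("pics/mat.png",ov.crop(env.capture("side"),270,400,95,215,3))
E
```

```text
now [0.5054 0.1204 0.2175] [-3.14 -0.    1.73] w 0.753 t 11.5333
0 0 0.003  -0.001 0.003 0.135   rows 1.6
0 0 0.003  -0.001 0.003 0.239   rows 1.2
```

View pics/mat.png

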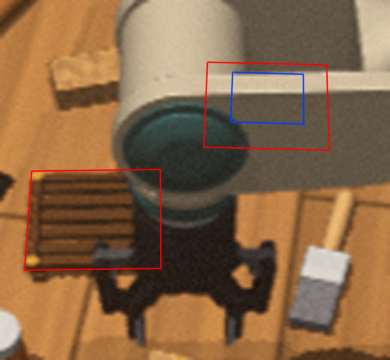

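The arm hides the mat in this view, but the rack at (95,220) is empty. Gripping the round plaque.

Call:
apply_moves(motion="0 0 0.003 -0.001 0.003 0.08 0.5;0 0 0.003 -0.001 0.003 0.14 0.5;0 0 0.003 -0.001 0.003 0.19 0.5;0 0 0.003 -0.001 0.003 0.225 0.5;0 0 0.003 -0.001 0.003 0.239 0.5;0 0 0.003 -0.001 0.003 0.239 0.5;0 0 0.003 -0.001 0.003 0.239 0.5")

```text
time_s: 12.17
eef_pos: [0.5076, 0.1203, 0.0998]
ee_rot: [3.141, -0.0, 1.728]
ft_force: [0.6, 0.4, 0.5]
gripper_width: 0.748
gripper_force: 0.0
```

Call:
apply_moves(motion="0 0 0 0 0 0 -1;0 0 0 0 0 0 -1;0 0 0 0 0 0 -1;0 0 0 0 0 0 -1;0 0 0 0 0 0 -1;0 0 0 0 0 0 -1;0 0 0 0 0 0 -1;0 0 0 0 0 -0.02 -1;0 0 0 0 0 -0.06 -1;0 0 0 0 0 -0.12 -1;0 0 0 0 0 -0.2 -1;0 0 0 0 0 -0.24 -1")

```text
time_s: 13.17
eef_pos: [0.508, 0.1206, 0.2245]
ee_rot: [3.136, -0.0, 1.729]
ft_force: [0.7, 0.0, 0.2]
gripper_width: 0.418
gripper_force: 60.0
```

```bash
python3 - <<'E'
from mv import *
x,y,_=poses.rack
rows([(x,y,.20,1.725),(x,y,.108,1.725)])
E
```

```text
now [0.508  0.1206 0.2245] [ 3.136 -0.     1.729] w 0.418 t 13.1667
0 0 0.003  -0.492 0.174 0.049   rows 6.3
0 0 0.003  -0.492 0.174 0.233   rows 2.2
```

Call:
apply_moves(motion="0 0 0 -0.492 0.174 0.03 -1;0 0 0 -0.492 0.174 0.03 -1;0 0 0 -0.492 0.174 0.03 -1;0 0 0 -0.492 0.174 0.03 -1;0 0 0 -0.492 0.174 0.03 -1;0 0 0 -0.492 0.174 0.03 -1;0 0 0 -0.492 0.174 0.05 -1;0 0 0 -0.492 0.174 0.1 -1;0 0 0 -0.492 0.174 0.15 -1;0 0 0 -0.492 0.174 0.2 -1;0 0 0 -0.492 0.174 0.225 -1;0 0 0 -0.492 0.174 0.229 -1")

```text
time_s: 14.17
eef_pos: [0.6316, -0.1089, 0.1063]
ee_rot: [-3.14, -0.0, 1.729]
ft_force: [-6.9, 0.3, 14.7]
gripper_width: 0.414
gripper_force: 69.0
```

Call:
apply_moves(motion="0 0 0 0 0 0.002 -1;0 0 0 0 0 0.002 -1;0 0 0 0 0 0.002 -1")

```text
time_s: 14.42
eef_pos: [0.6322, -0.109, 0.1065]
ee_rot: [3.141, 0.001, 1.729]
ft_force: [-5.2, -0.1, 9.5]
gripper_width: 0.418
gripper_force: 68.4
```

Call:
apply_moves(motion="0 0 0 0 0 0 0.3;0 0 0 0 0 0 0.3;0 0 0 0 0 0 0.3;0 0 0 0 0 0 0.3;0 0 0 0 0 0 0.3;0 0 0 0 0 -0.06 0.3;0 0 0 0 0 -0.14 0.3;0 0 0 0 0 -0.22 0.3;0 0 0 0 0 -0.23 0.3;0 0 0 0 0 -0.23 0.3")

```text
time_s: 15.25
eef_pos: [0.6332, -0.109, 0.2232]
ee_rot: [3.134, 0.003, 1.729]
ft_force: [0.1, -0.2, 0.1]
gripper_width: 0.648
gripper_force: 0.0
```

```bash
python3 - <<'E'
from mv import *
x,y,_=poses.octo
rows([(x,y,.22,1.314),(x,y,.0955,1.314)])
E
```

```text
now [ 0.6332 -0.109   0.2232] [3.134e+00 3.000e-03 1.729e+00] w 0.648 t 15.25
0 0 0.264  0.847 -0.067 0.006   rows 10.2
0 0 0.264  0.847 -0.067 0.255   rows 3.3
```

Call:
apply_moves(motion="0 0 0.264 0.847 -0.067 0.006 0.3;0 0 0.264 0.847 -0.067 0.006 0.3;0 0 0.264 0.847 -0.067 0.006 0.3;0 0 0.264 0.847 -0.067 0.006 0.3;0 0 0.264 0.847 -0.067 0.006 0.3;0 0 0.264 0.847 -0.067 0.006 0.3;0 0 0.264 0.847 -0.067 0.006 0.3;0 0 0.264 0.847 -0.067 0.006 0.3;0 0 0.264 0.847 -0.067 0.006 0.3;0 0 0.264 0.847 -0.067 0.006 0.3;0 0 0.264 0.847 -0.067 0.006 0.3;0 0 0.264 0.847 -0.067 0.006 0.3")

```text
time_s: 16.25
eef_pos: [0.5304, 0.3069, 0.2135]
ee_rot: [-3.139, 0.001, 1.319]
ft_force: [-0.2, 0.2, -0.9]
gripper_width: 0.651
gripper_force: 0.0
```

```bash
python3 - <<'E'
from mv import *
x,y,_=poses.octo
rows([(x,y,.22,1.314),(x,y,.0955,1.314)])
import ov
ov.L=[(ov.R(poses.mat,.065,.065,.004),0),(ov.R(poses.rack,.065,.065,.021),0),(ov.R((.4856,-.3106,.108),.038,.038,.014),1),(ov.R((*poses.rack[:2],0),.042,0,.024,24),1)]
a=ov.crop(env.capture("side"),250,400,95,215,3)
ov.L=[(ov.R(poses.octo,.016,.016,.039),1)]
b=ov.crop(env.capture("side"),250,380,205,345,2.5)
o=np.zeros((360,780,3),np.uint8);o[:360,:450]=a;o[:350,450:775]=b;cv2.imwrite("pics/p10.png",o)
E
```

```text
now [0.5304 0.3069 0.2135] [-3.139e+00  1.000e-03  1.319e+00] w 0.651 t 16.25
0 0 0.003  -0.004 0.007 -0.013   rows 0.2
0 0 0.003  -0.004 0.007 0.236   rows 3.0
```

View pics/p10.png

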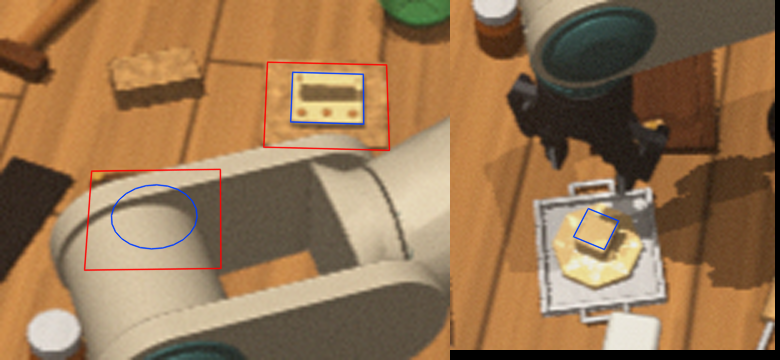

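The square plaque lies flat on the mat at (327,98), as predicted, and the octagon's boss outline matches at (596,229). The arm hides the rack. Descending on the octagon.

Call:
apply_moves(motion="0 0 0 -0.004 0.006 0.08 0.3;0 0 0 -0.004 0.006 0.14 0.3;0 0 0 -0.004 0.006 0.19 0.3;0 0 0 -0.004 0.006 0.225 0.3;0 0 0 -0.004 0.006 0.236 0.3;0 0 0 -0.004 0.006 0.236 0.3;0 0 0 -0.004 0.006 0.236 0.3")

```text
time_s: 16.93
eef_pos: [0.5352, 0.3006, 0.0984]
ee_rot: [3.141, -0.001, 1.313]
ft_force: [1.0, 0.5, 0.7]
gripper_width: 0.646
gripper_force: 0.0
```

Call:
apply_moves(motion="0 0 0 0 0 0 -1;0 0 0 0 0 0 -1;0 0 0 0 0 0 -1;0 0 0 0 0 0 -1;0 0 0 0 0 0 -1;0 0 0 0 0 0 -1;0 0 0 0 0 0 -1;0 0 0 0 0 -0.02 -1;0 0 0 0 0 -0.06 -1;0 0 0 0 0 -0.12 -1;0 0 0 0 0 -0.2 -1;0 0 0 0 0 -0.24 -1")

```text
time_s: 17.93
eef_pos: [0.535, 0.3019, 0.2233]
ee_rot: [3.137, -0.004, 1.315]
ft_force: [0.5, -0.2, 1.2]
gripper_width: 0.355
gripper_force: 61.0
```

```bash
python3 - <<'E'
from mv import *
x,y,_=poses.frame
rows([(x,y,.20,1.725),(x,y,.0995,1.725)])
E
```

```text
now [0.535  0.3019 0.2233] [ 3.137 -0.004  1.315] w 0.355 t 17.9333
0 0 -0.261  -0.365 0.039 0.047   rows 4.4
0 0 -0.261  -0.365 0.039 0.248   rows 3.3
```

Call:
apply_moves(motion="0 0 -0.261 -0.368 0.039 0.03 -1;0 0 -0.261 -0.368 0.039 0.03 -1;0 0 -0.261 -0.368 0.039 0.03 -1;0 0 -0.261 -0.368 0.039 0.03 -1;0 0 -0.261 -0.368 0.039 0.03 -1;0 0 -0.261 -0.368 0.039 0.05 -1;0 0 -0.261 -0.368 0.039 0.1 -1;0 0 -0.261 -0.368 0.039 0.15 -1;0 0 -0.261 -0.368 0.039 0.2 -1;0 0 -0.261 -0.368 0.039 0.235 -1;0 0 -0.261 -0.368 0.039 0.243 -1;0 0 -0.261 -0.368 0.039 0.243 -1")

```text
time_s: 18.93
eef_pos: [0.5069, 0.119, 0.098]
ee_rot: [3.141, 0.0, 1.725]
ft_force: [-5.2, -1.0, 10.5]
gripper_width: 0.355
gripper_force: 73.7
```

Call:
apply_moves(motion="0 0 0 0 0 0.001 -1;0 0 0 0 0 0.002 -1;0 0 0 0 0 0.002 -1")

```text
time_s: 19.18
eef_pos: [0.507, 0.1191, 0.0979]
ee_rot: [3.141, 0.0, 1.725]
ft_force: [-9.1, -2.0, 18.4]
gripper_width: 0.354
gripper_force: 74.5
```

Contact at the frame floor. Releasing, rising, then going for the square plaque.

Call:
apply_moves(motion="0 0 0 0 0 0 0.2;0 0 0 0 0 0 0.2;0 0 0 0 0 0 0.2;0 0 0 0 0 0 0.2;0 0 0 0 0 0 0.2;0 0 0 0 0 -0.06 0.2;0 0 0 0 0 -0.14 0.2;0 0 0 0 0 -0.22 0.2;0 0 0 0 0 -0.24 0.2;0 0 0 0 0 -0.24 0.2")

```text
time_s: 20.02
eef_pos: [0.5082, 0.1188, 0.2195]
ee_rot: [3.133, -0.0, 1.724]
ft_force: [0.4, -0.1, -0.6]
gripper_width: 0.603
gripper_force: 0.0
```

```bash
python3 - <<'E'
from mv import *
rows([(.4856,-.3106,.22,.108)])
E
```

```text
now [0.5082 0.1188 0.2195] [ 3.133 -0.     1.724] w 0.603 t 20.0167
0 0 1.029  -0.842 -0.176 -0.001   rows 12.9
```

Call:
apply_moves(motion="0 0 1.0 -0.842 -0.176 0 0;0 0 1.0 -0.842 -0.176 0 0;0 0 1.0 -0.842 -0.176 0 0;0 0 1.0 -0.842 -0.176 0 0;0 0 1.0 -0.842 -0.176 0 0;0 0 1.0 -0.842 -0.176 0 0;0 0 1.0 -0.842 -0.176 0 0;0 0 1.0 -0.842 -0.176 0 0;0 0 1.0 -0.842 -0.176 0 0;0 0 1.0 -0.842 -0.176 0 0;0 0 1.0 -0.842 -0.176 0 0;0 0 1.0 -0.842 -0.176 0 0")

```text
time_s: 21.02
eef_pos: [0.4827, -0.3143, 0.2124]
ee_rot: [-3.14, 0.002, 0.214]
ft_force: [0.1, 0.4, -0.4]
gripper_width: 0.499
gripper_force: 0.0
```

Call:
apply_moves(motion="0 0 0.08 0 0 0 0;0 0 0.08 0 0 0 0;0 0 0.08 0 0 0 0;0 0 0.08 0 0 0 0")

```text
time_s: 21.35
eef_pos: [0.484, -0.3106, 0.214]
ee_rot: [-3.141, 0.001, 0.103]
ft_force: [-0.4, -1.2, 1.1]
gripper_width: 0.5
gripper_force: 0.0
```

```bash
python3 - <<'E'
from mv import *
rows([(.4856,-.3106,.0965,.108)])
import ov
F=poses.frame
ov.L=[(ov.R(F,.064,.076,.017),0),(ov.R(F,.016,.016,.042),1),(ov.R(poses.rack,.065,.065,.021),0),(ov.R((*poses.rack[:2],0),.042,0,.024,24),1)]
cv2.imwrite("pics/p11.png",ov.crop(env.capture("side"),250,400,130,280,3.5))
E
```

```text
now [ 0.484  -0.3106  0.214 ] [-3.141e+00  1.000e-03  1.030e-01] w 0.5 t 21.35
0 0 -0.003  0.003 0.000 0.235   rows 2.8
```

View pics/p11.png

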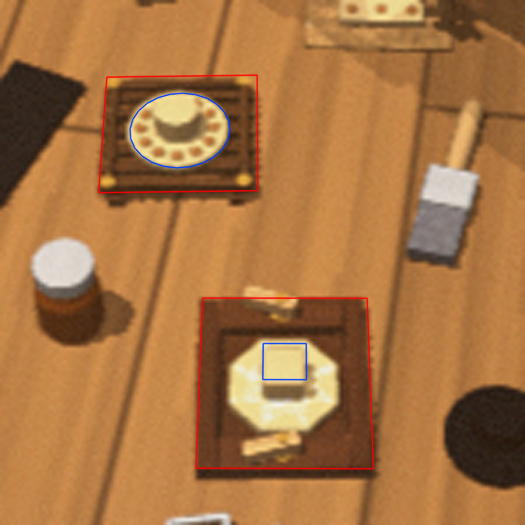

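The round plaque (180,130) is centred in the rack and the octagon (285,385) is flat and centred in the frame, both matching the predicted outlines. Picking up the square plaque.

Call:
apply_moves(motion="0 0 -0.003 0.003 0 0.08 0;0 0 -0.003 0.003 0 0.14 0;0 0 -0.003 0.003 0 0.19 0;0 0 -0.003 0.003 0 0.225 0;0 0 -0.003 0.003 0 0.235 0;0 0 -0.003 0.003 0 0.235 0;0 0 -0.003 0.003 0 0.235 0")

```text
time_s: 21.98
eef_pos: [0.4861, -0.311, 0.0985]
ee_rot: [3.141, -0.001, 0.105]
ft_force: [-0.0, -0.6, -0.1]
gripper_width: 0.498
gripper_force: 0.0
```

Call:
apply_moves(motion="0 0 0 0 0 0 -1;0 0 0 0 0 0 -1;0 0 0 0 0 0 -1;0 0 0 0 0 0 -1;0 0 0 0 0 0 -1;0 0 0 0 0 0 -1;0 0 0 0 0 0 -1;0 0 0 0 0 -0.02 -1;0 0 0 0 0 -0.06 -1;0 0 0 0 0 -0.12 -1;0 0 0 0 0 -0.2 -1;0 0 0 0 0 -0.24 -1")

```text
time_s: 22.98
eef_pos: [0.4862, -0.3113, 0.2229]
ee_rot: [3.138, -0.004, 0.104]
ft_force: [1.5, -0.5, -1.2]
gripper_width: 0.215
gripper_force: 61.7
```

```bash
python3 - <<'E'
from mv import *
x,y,_=poses.tray
rows([(.49,0,.22,.2),(x,y,.20,.284),(x,y,.0965,.284)])
E
```

```text
now [ 0.4862 -0.3113  0.2229] [ 3.138 -0.004  0.104] w 0.215 t 22.9833
0 0 -0.061  0.072 -0.618 0.006   rows 7.5
0 0 -0.115  0.216 -1.227 0.046   rows 7.5
0 0 -0.115  0.216 -1.227 0.253   rows 2.5
```

Call:
apply_moves(motion="0 0 -0.061 0.072 -0.618 0 -1;0 0 -0.061 0.072 -0.618 0 -1;0 0 -0.061 0.072 -0.618 0 -1;0 0 -0.061 0.072 -0.618 0 -1;0 0 -0.061 0.072 -0.618 0 -1;0 0 -0.061 0.072 -0.618 0 -1;0 0 -0.061 0.072 -0.618 0 -1;0 0 -0.061 0.072 -0.618 0 -1;0 0 -0.061 0.072 -0.618 0 -1;0 0 -0.061 0.072 -0.618 0 -1")

```text
time_s: 23.82
eef_pos: [0.4894, 0.0011, 0.218]
ee_rot: [3.141, -0.0, 0.202]
ft_force: [-0.2, -0.7, -1.3]
gripper_width: 0.213
gripper_force: 61.7
```

```bash
python3 - <<'E'
from mv import *
x,y,_=poses.tray
rows([(x,y,.20,.284),(x,y,.0965,.284)])
E
```

```text
now [0.4894 0.0011 0.218 ] [ 3.141 -0.     0.202] w 0.213 t 23.8167
0 0 -0.052  0.203 -0.589 0.036   rows 7.5
0 0 -0.052  0.203 -0.589 0.243   rows 2.5
```

Call:
apply_moves(motion="0 0 -0.052 0.203 -0.589 0 -1;0 0 -0.052 0.203 -0.589 0 -1;0 0 -0.052 0.203 -0.589 0 -1;0 0 -0.052 0.203 -0.589 0 -1;0 0 -0.052 0.203 -0.589 0 -1;0 0 -0.052 0.203 -0.589 0 -1;0 0 -0.052 0.203 -0.589 0 -1;0 0 -0.052 0.203 -0.589 0 -1;0 0 -0.052 0.203 -0.589 0 -1;0 0 -0.052 0.203 -0.589 0 -1")

```text
time_s: 24.65
eef_pos: [0.5312, 0.3085, 0.2171]
ee_rot: [3.141, 0.001, 0.281]
ft_force: [1.0, 0.2, -1.4]
gripper_width: 0.214
gripper_force: 61.7
```

```bash
python3 - <<'E'
from mv import *
x,y,_=poses.tray
rows([(x,y,.15,.284),(x,y,.0965,.284)])
E
```

```text
now [0.5312 0.3085 0.2171] [3.141e+00 1.000e-03 2.810e-01] w 0.214 t 24.65
0 0 -0.002  -0.001 -0.004 0.134   rows 1.6
0 0 -0.002  -0.001 -0.004 0.241   rows 1.3
```

Call:
apply_moves(motion="0 0 0 -0.001 -0.003 0.07 -1;0 0 0 -0.001 -0.003 0.13 -1;0 0 0 -0.001 -0.003 0.18 -1;0 0 0 -0.001 -0.003 0.215 -1;0 0 0 -0.001 -0.003 0.233 -1;0 0 0 -0.001 -0.003 0.24 -1;0 0 0 -0.001 -0.003 0.24 -1;0 0 0 -0.001 -0.003 0.24 -1")

```text
time_s: 25.32
eef_pos: [0.5307, 0.3091, 0.0987]
ee_rot: [-3.141, -0.002, 0.279]
ft_force: [0.5, 0.8, 0.1]
gripper_width: 0.215
gripper_force: 62.8
```

Not yet in contact, so I'm easing down a little further.

Call:
apply_moves(motion="0 0 0 0 0 0.002 -1;0 0 0 0 0 0.004 -1;0 0 0 0 0 0.006 -1;0 0 0 0 0 0.006 -1")

```text
time_s: 25.65
eef_pos: [0.5309, 0.3098, 0.098]
ee_rot: [3.141, -0.003, 0.28]
ft_force: [-5.2, -5.2, 14.7]
gripper_width: 0.211
gripper_force: 64.8
```

Call:
apply_moves(motion="0 0 0 0 0 0 0;0 0 0 0 0 0 0;0 0 0 0 0 0 0;0 0 0 0 0 0 0;0 0 0 0 0 0 0;0 0 0 0 0 -0.06 0;0 0 0 0 0 -0.14 0;0 0 0 0 0 -0.22 0;0 0 0 -0.2 0.1 -0.3 0;0 0 0 -0.3 0.2 -0.3 0;0 0 0 -0.3 0.2 -0.3 0;0 0 0 -0.3 0.2 -0.3 0")

```text
time_s: 26.65
eef_pos: [0.4235, 0.1861, 0.2411]
ee_rot: [3.142, -0.0, 0.282]
ft_force: [0.9, -0.6, 1.5]
gripper_width: 0.502
gripper_force: 0.0
```

```bash
python3 - <<'E'
import ov; from ov import *
T=poses=tray; F=frame
ov.L=[(R(T,.058,.058,.014),0),(R(T,.038,.038,.013),1),(R(T,.029,.01,.039),1),(R(F,.064,.076,.017),0),(R(rack,.065,.065,.021),0),(R((*rack[:2],0),.042,0,.024,24),1)]
cv2.imwrite("pics/p12.png",np.hstack([crop(env.capture("side"),250,400,130,345,2.6),crop(env.capture("top"),160,300,110,325,2.6)]))
E
```

```text
(no output)
```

View pics/p12.png

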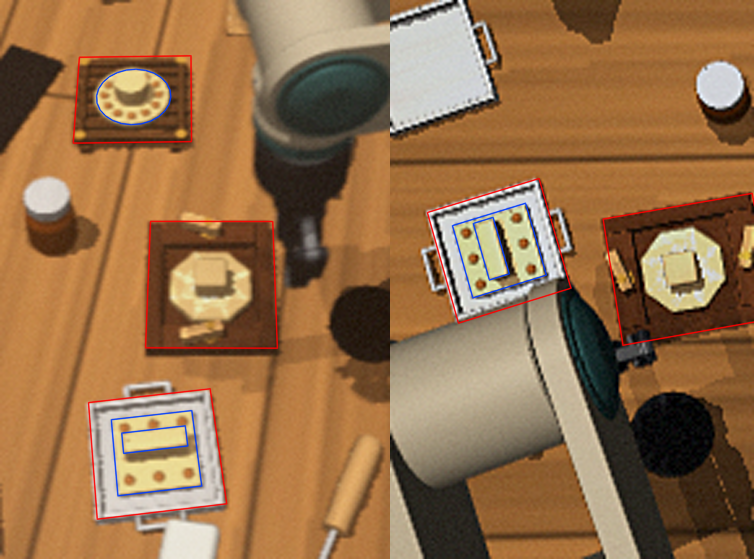

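All three plaques lie flat and centred: square in the tray (155,450), octagon in the frame (210,285), round in the rack (132,97). The jar at (48,215) hasn't moved, and the gripper is clear. Handing in.

```bash
python3 -c "
from station import env; print(env.finish_job())"
```

```text
the job is handed in; nothing more can be done
None
```

The job is handed in at about 27 s: round plaque in the rack, square in the tray and octagon in the frame, all flat and centred in the last pictures, with the square set down on the mat on the way and the jar not moved; no verdict was returned.

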